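Kit the clamping set for the machining centre

ROBOT

A 6-joint arm with a two-finger parallel gripper is mounted at the origin on the work surface. World frame = base frame: x ahead of the robot, y to its left, z up, the work surface at z = 0. Lengths are in mm, angles in rad, forces in N, time in s.
With the tool pointing down it reaches from about 400 to 825 mm from the base axis. Payload 7 kg.
Tool frame: the origin (TCP) lies at the very end of the fingers, on their centre line; the grasp point (between the pads) lies 19 mm behind it; z points along the fingers, y is the direction in which the jaws open and shut (so a half turn about z gives the same grasp; the last joint's range is limited). The gripper opens to 88 mm and grips with 3 to 60 N. Pads are 19 mm wide; open, the fingers measure 130 mm over their backs; the gripper's body (78 mm by 193 mm) begins 47 mm behind the grasp point.
Start: joints at [1.504, 0.359, 0.012, 0, -1.224, -0.288], TCP at [234.504, 632.932, 226.561] pointing down, gripper open.
Joint ranges: [-3.07, 3.07], [-1.43, 2.12], [-1.02, 1.25], [-3.03, 1.67], [-3.05, -0], [-3.03, 3.03]. Speed limits (rad/s): [2.39, 2.39, 3.01, 3.14, 3.14, 3.14].

INTERFACE

Orientations are given as a unit quaternion [x, y, z, w].
In Python, from plant import bot gives the robot as it stands. Calls block until the motion is done:
- bot.move_ptp(position, orientation): joint-space move of the TCP to a pose.
- bot.line_to(position, velocity=150, ori=None): straight line of the TCP; ori=None keeps the orientation; velocity is the mean speed in mm/s.
- bot.move_joints(angles): joint-space move.
- bot.move_gripper(opening, force=None): finger opening in mm; force is the grip in N (None keeps the last); returns when the fingers have stopped.
- bot.pause(seconds).
- bot.solve_ik(position, orientation): joint angles nearest the present ones, or None.
- bot.read_state(): the state.
- bot.camera(name): name is "scene" or "top" or "wrist"; returns the picture (400x640x3 uint8, red, green, blue); there is no depth.
- bot.get_calibration(name): a dict with "fx", "fy", "cx", "cy" (pixels), "view" (4x4, takes a point from world to camera coordinates); the wrist camera has in their place "T_tool_cam" (4x4, takes a point from camera to tool coordinates, whose origin is the TCP and whose axes are the flange's). Camera axes: x right, y up, looking along -z (the intrinsics and any distortion apply to the point x, -y, -z); pixel columns grow to the right and rows downward; lengths in mm; the calibration is good to about 2 mm. A picture is of the moment at which its call begins: read the wrist's pose just before it. get_calibration takes no time and is no camera call.
A pose or a line that the arm cannot do raises bot.Unreachable and nothing moves.
- bot.close_job(): hands the job in, once; it reports no verdict.
The state is a dict: "t": time; "joint_pos": joint angles; "qvel": joint speeds; "tau": joint torques, N m; "tcp_pos": TCP position; "eef_rot": TCP orientation; "contact_force": force on the tool from outside, world axes, zero at the start; "moment": the same for the moment, N m; "width": finger opening in mm.
Only numpy, scipy, OpenCV 4.12 (cv2) and the standard library are available. Lean on these libraries where they do the work, as an engineer would, in place of code of your own. Each camera call takes 0.05 s, during which the arm holds its last target.

TASK

Put the clamping set together in the grey kit tray, each black steel part right way up (as it lies now) in the middle of its own pad: the strap clamp on the blue pad, the step block on the yellow pad, the T-slot nut on the red pad and the flange nut on the white pad. The bright aluminium step block and the brass nut belong to another kit: leave them where they lie.

Things in the scene. Friction and masses are not known exactly. Their poses are not given: they have to be found in the camera images.
- strap_mid (a point): strap clamp to be kitted: blackened steel bar with a bright slot along the middle of its top, 70 long (x) by 28 wide (y) by 18 mm high, flat on the bench, about 270 g; the point is its centre, 9 mm above its underside, z up
- step_block_mid (a point): black step block to be kitted, about 300 g: blackened steel, a worn bright line along each step edge, staircase of four steps, 56 long (x) by 30 wide (y) mm, steps 14 mm long and 12, 20, 28 and 36 mm high, rising towards +x; the two long side faces (across y) are flat and parallel; the point is on its middle line, half-way along and 18 mm above its underside (half its full height), z up
- t_nut_mid (a point): T-slot nut to be kitted: blackened steel, foot 40 long (x) by 30 wide (y) by 12 mm high, with a neck 40 by 18 by 10 mm along its middle on top, 22 mm high in all, a threaded hole with a bright rim in the top, about 170 g; the two end faces (across x, 40 mm apart) are flat over the whole height; the point is its centre, 11 mm above its underside, z up
- flange_nut_mid (a point): black flange nut to be kitted, about 160 g: blackened steel hexagon 30 mm across flats (one pair of flats faces +y and -y, the others every 60 degrees) on a round flange 40 mm across and 5 mm thick, 30 mm high in all, flange down; the point is on its axis, 15 mm above its underside, z up
- alu_block_mid (a point): look-alike to leave: bright aluminium step block, about 120 g, of another kit: staircase of four steps, 56 long (x) by 30 wide (y) mm, steps 14 mm long and 12, 20, 28 and 36 mm high, rising towards +x; the two long side faces (across y) are flat and parallel; the point is on its middle line, half-way along and 18 mm above its underside (half its full height), z up
- brass_nut_mid (a point): look-alike to leave: yellow brass flange nut, about 170 g, of another kit: hexagon 30 mm across flats (one pair of flats faces +y and -y, the others every 60 degrees) on a round flange 40 mm across and 5 mm thick, 30 mm high in all, flange down; the point is on its axis, 15 mm above its underside, z up
- blue_pad_top (a point): blue flat foam pad, 88 (x) by 78 (y) by 4 mm, fixed in the grey kit tray; the point is the centre of its top surface, 8 mm above the bench, x along its longer side, z up. The four pads stand two by two (100 mm apart along x, 90 mm along y, any colour at any place); the tray around them is 238 by 228 mm outside, turned like the pads, with a rim 18 mm high whose inner face is at least 19 mm beyond the pads
- yellow_pad_top (a point): yellow flat foam pad, 88 (x) by 78 (y) by 4 mm, fixed in the grey kit tray; the point is the centre of its top surface, 8 mm above the bench, x along its longer side, z up. The four pads stand two by two (100 mm apart along x, 90 mm along y, any colour at any place); the tray around them is 238 by 228 mm outside, turned like the pads, with a rim 18 mm high whose inner face is at least 19 mm beyond the pads
- red_pad_top (a point): red flat foam pad, 88 (x) by 78 (y) by 4 mm, fixed in the grey kit tray; the point is the centre of its top surface, 8 mm above the bench, x along its longer side, z up. The four pads stand two by two (100 mm apart along x, 90 mm along y, any colour at any place); the tray around them is 238 by 228 mm outside, turned like the pads, with a rim 18 mm high whose inner face is at least 19 mm beyond the pads
- white_pad_top (a point): white flat foam pad, 88 (x) by 78 (y) by 4 mm, fixed in the grey kit tray; the point is the centre of its top surface, 8 mm above the bench, x along its longer side, z up. The four pads stand two by two (100 mm apart along x, 90 mm along y, any colour at any place); the tray around them is 238 by 228 mm outside, turned like the pads, with a rim 18 mm high whose inner face is at least 19 mm beyond the pads
There are look-alikes about, which are no part of the job. What is shaped like the part that bears red_pad_top but green, pink or turquoise is not meant.

How it is judged (in metres and radians):
At the end, for the whole second after the job is handed in: Strap clamp on blue, step block on yellow, T-slot nut on red, flange nut on white: each released, at rest, upright (within 0.12 rad), resting on its pad (height within 4 mm), centre within 15 mm of the pad's. Aluminium block and brass nut within 20 mm of their starts (horizontal distance between strap_mid and blue_pad_top below 0.015 m and angle between each of strap_mid, step_block_mid, t_nut_mid, flange_nut_mid's own z axis and vertical below 0.12 rad and z of strap_mid in the frame of blue_pad_top between 0.005 and 0.013 m and linear speed of each of strap, step_block, t_nut, flange_nut below 0.02 m/s and angular speed of each of strap, step_block, t_nut, flange_nut below 0.2 rad/s and horizontal distance between step_block_mid and yellow_pad_top below 0.015 m and z of step_block_mid in the frame of yellow_pad_top between 0.014 and 0.022 m and horizontal distance between t_nut_mid and red_pad_top below 0.015 m and z of t_nut_mid in the frame of red_pad_top between 0.007 and 0.015 m and horizontal distance between flange_nut_mid and white_pad_top below 0.015 m and z of flange_nut_mid in the frame of white_pad_top between 0.011 and 0.019 m and distance of each of alu_block_mid, brass_nut_mid from where it was at the start of the episode below 0.02 m); the robot touches nothing.
It fails at once if the aluminium step block is shifted by more than 20 mm (distance of alu_block_mid from where it was at the start of the episode above 0.02 m).
It fails at once if the brass nut is shifted by more than 20 mm (distance of brass_nut_mid from where it was at the start of the episode above 0.02 m).
It also fails if it takes over 102 s, if anything falls off the work surface, if the arm or the gripper's body presses on something with over 40 N, if the wrist force passes 120 N, or if a joint passes its speed limit or range.

## Working session

There is one attempt and no reset: what is moved stays moved. The work goes in short steps, each a Python script; the robot and the scene stay as the last script left them, time stands still between calls to the robot, and variables do not carry over. Pictures are saved under pics/ and viewed, and the job is handed in when it is done.

```bash
ls; mkdir -p pics; python3 - <<'E'
from plant import bot
import cv2,numpy as np
np.set_printoptions(precision=4,suppress=True)
for n in ["scene","top","wrist"]:
    s=bot.read_state()
    im=bot.camera(n); cv2.imwrite(f"pics/{n}0.png",im[:,:,::-1])
    print(n,bot.get_calibration(n))
print(s)
E
```

```text
pics
scene {'fx': 468.5860868805686, 'fy': 468.5860868805686, 'cx': 325.35033024468447, 'cy': 185.22249544558886, 'view': array([[    0.6472,     0.7623,     0.0013,  -379.1434],
       [   -0.4502,     0.3809,     0.8076,   165.6817],
       [    0.6152,    -0.5233,     0.5897, -1535.5714],
       [    0.    ,     0.    ,     0.    ,     1.    ]])}
top {'fx': 495.0919450750679, 'fy': 495.0919450750679, 'cx': 319.8505366065901, 'cy': 196.0553309834345, 'view': array([[   -0.0099,    -0.9999,    -0.0136,    68.4398],
       [    0.9926,    -0.0115,     0.121 ,  -527.3389],
       [   -0.1211,    -0.0123,     0.9926, -1644.6322],
       [    0.    ,     0.    ,     0.    ,     1.    ]])}
wrist {'fx': 341.92099328829624, 'fy': 341.92099328829624, 'cx': 317.80504170106553, 'cy': 201.39243042144807, 'T_tool_cam': array([[  -0.0007,    0.9564,    0.2921,   80.2896],
       [   1.    ,    0.001 ,   -0.0008,   -0.1464],
       [  -0.0011,    0.2921,   -0.9564, -158.3297],
       [   0.    ,    0.    ,    0.    ,    1.    ]])}
{'t': 0.1, 'joint_pos': array([ 1.5041,  0.3593,  0.0112, -0.0003, -1.2241, -0.2881]), 'qvel': array([ 0.001 , -0.002 ,  0.001 ,  0.0013, -0.0018, -0.0004]), 'tau': array([ -0.0015, -58.4162,  29.3753,   7.0155,   0.0102,  -0.0001]), 'tcp_pos': array([234.3592, 632.5391, 225.6969]), 'eef_rot': array([ 0.9843, -0.1765, -0.0001,  0.0008]), 'contact_force': array([-0.2155,  0.086 , -0.1309]), 'moment': array([-0.0126, -0.0369,  0.0347]), 'width': 87.96090323738966}
```

View pics/scene0.png

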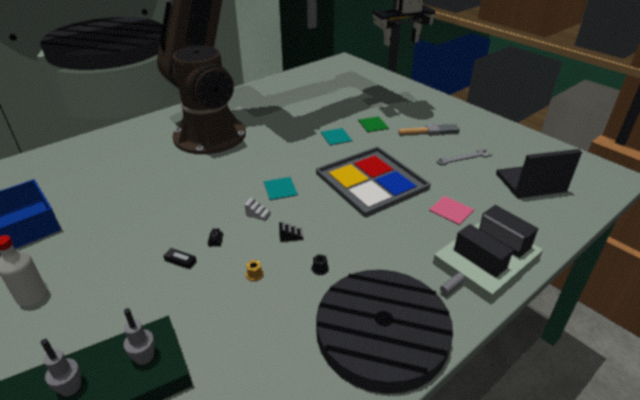

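View pics/top0.png

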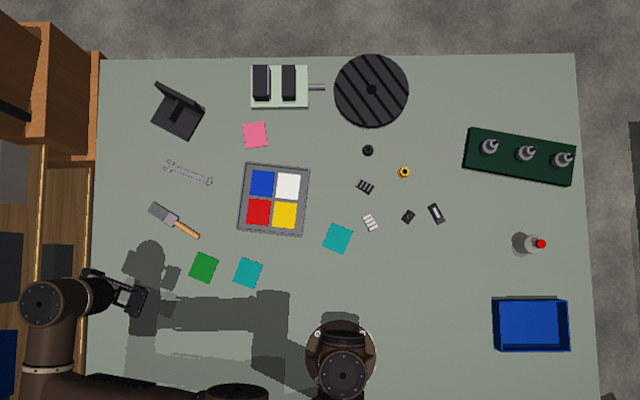

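View pics/wrist0.png

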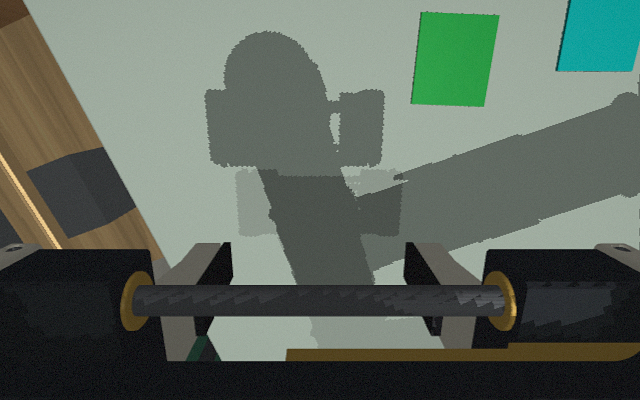

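```bash
cat > h.py <<'E'
import numpy as np,cv2
from scipy.spatial.transform import Rotation as R
np.set_printoptions(precision=4,suppress=True)
def camT(bot,n,s=None):
    c=bot.get_calibration(n)
    if n=="wrist":
        T=np.eye(4);T[:3,:3]=R.from_quat(s["eef_rot"]).as_matrix();T[:3,3]=s["tcp_pos"]
        W=T@c["T_tool_cam"]
    else: W=np.linalg.inv(c["view"])
    return c,W
def cast(cw,px,z):
    c,W=cw
    px=np.atleast_2d(np.asarray(px,float))
    d=np.c_[(px[:,0]-c["cx"])/c["fx"],-(px[:,1]-c["cy"])/c["fy"],-np.ones(len(px))]@W[:3,:3].T
    o=W[:3,3]
    return o+d*((z-o[2])/d[:,2])[:,None]
def proj(cw,P):
    c,W=cw
    P=np.atleast_2d(P).astype(float)
    q=(P-W[:3,3])@W[:3,:3]
    return np.c_[c["cx"]+c["fx"]*q[:,0]/-q[:,2],c["cy"]-c["fy"]*q[:,1]/-q[:,2]]
def quat(yaw): # tool down; tool x axis at angle yaw in world, tool y = jaws at yaw-90
    return R.from_matrix(np.array([[np.cos(yaw),np.sin(yaw),0],[np.sin(yaw),-np.cos(yaw),0],[0,0,-1]])).as_quat()
E
python3 - <<'E'
from plant import bot
from h import *
cw=camT(bot,"top")
for n,p,z in [("fl",(368,150),15),("st",(365,187),18),("alu",(370,223),18),("br",(404,172),15),("tn",(408,217),11),("strap",(436,213),9),("blue",(262,183),8),("white",(287,186),8),("red",(258,212),8),("yel",(284,215),8)]:
    P=cast(cw,p,z)[0]; print(n,P,np.hypot(*P[:2]))
im=cv2.imread("pics/top0.png")
a=cv2.resize(im[135:240,340:455],None,fx=6,fy=5,interpolation=cv2.INTER_CUBIC)
cv2.imwrite("pics/crop.png",a[:600,:800])
s=bot.read_state()
print(R.from_quat(s["eef_rot"]).as_matrix())
for yaw in np.arange(-3.1,3.2,.5):
    print(yaw, bot.solve_ik([560,-40,230],quat(yaw)))
E
```

```text
fl [ 688.6713 -105.0783   15.    ] 696.6416802802412
st [559.2275 -91.7768  18.    ] 566.70833956485
alu [ 435.8386 -106.1279   18.    ] 448.57374481274843
br [ 610.0869 -226.9232   15.    ] 650.92252619433
tn [ 455.3491 -236.4297   11.    ] 513.0709204484973
strap [ 468.126  -332.4452    9.    ] 574.1618032361246
blue [578.7637 262.4565   8.    ] 635.492589045556
white [567.2762 176.046    8.    ] 593.9650278356909
red [478.3934 275.7685   8.    ] 552.185236833524
yel [467.0915 186.5161   8.    ] 502.9540103282676
[[ 0.9377 -0.3475 -0.0003]
 [-0.3475 -0.9377 -0.0013]
 [ 0.0002  0.0013 -1.    ]]
-3.1 [ 0.2773  0.1703 -0.237   0.     -1.1635 -1.8065]
-2.6 [ 0.2773  0.1703 -0.237   0.     -1.1635 -1.3065]
-2.1 [ 0.2773  0.1703 -0.237   0.     -1.1635 -0.8065]
-1.6 [ 0.2773  0.1703 -0.237   0.     -1.1635 -0.3065]
-1.1 [ 0.2773  0.1703 -0.237   0.     -1.1635  0.1935]
-0.6000000000000001 [ 0.2773  0.1703 -0.237   0.     -1.1635  0.6935]
-0.10000000000000009 [ 0.2773  0.1703 -0.237   0.     -1.1635  1.1935]
0.3999999999999999 [ 0.2773  0.1703 -0.237   0.     -1.1635  1.6935]
0.8999999999999999 [ 0.2773  0.1703 -0.237   0.     -1.1635  2.1935]
1.4 [ 0.2773  0.1703 -0.237   0.     -1.1635  2.6935]
1.9 None
2.4 [ 0.2773  0.1703 -0.237   0.     -1.1635 -2.5897]
2.9 [ 0.2773  0.1703 -0.237   0.     -1.1635 -2.0897]
```

View pics/crop.png

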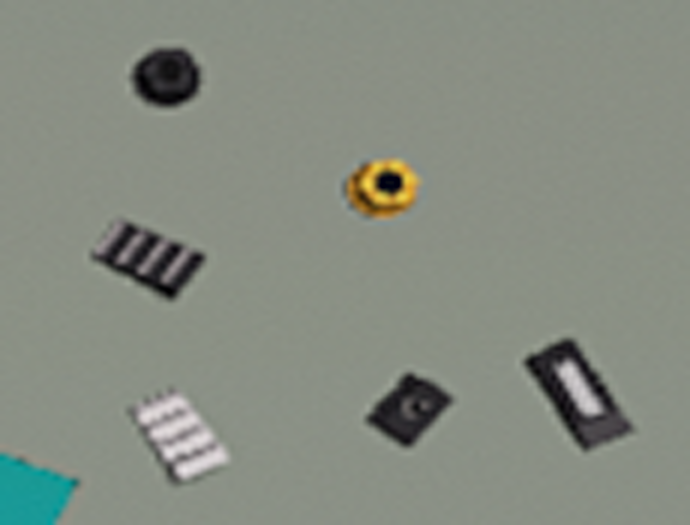

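Candidates (top view pixels): step block is black at (365,187), not the aluminium one at (370,223). Flange nut is black at (368,150), not the brass one at (404,172). T-nut is at (408,217) and strap at (436,213). Red pad is the one in the tray at (258,212), not pink (255,135), green (204,267) or turquoise (248,273)/(338,238). The crop confirms these. Next I'll measure with the wrist camera.

```bash
python3 - <<'E'
from plant import bot
from h import *
import pickle
V={}
for n,p in [("T",[440,225,300]),("A",[430,-210,220]),("B",[575,-170,220])]:
    bot.move_ptp(p,quat(0)); bot.pause(0.15)
    s=bot.read_state(); im=bot.camera("wrist"); V[n]=(s,im)
    cv2.imwrite(f"pics/w{n}.png",im[:,:,::-1]); print(n,s["t"],s["tcp_pos"])
pickle.dump(V,open("V.pkl","wb"))
E
```

```text
T 1.9917 [439.8974 225.7096 299.6517]
A 3.8167 [ 430.5256 -209.3058  220.161 ]
B 4.6667 [ 574.475  -170.1211  220.3217]
```

View pics/wT.png

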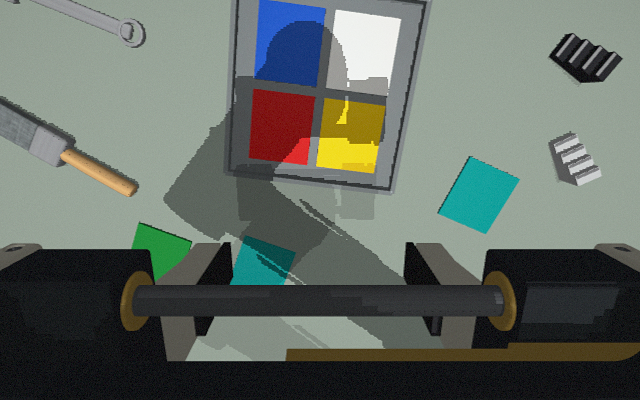

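View pics/wA.png

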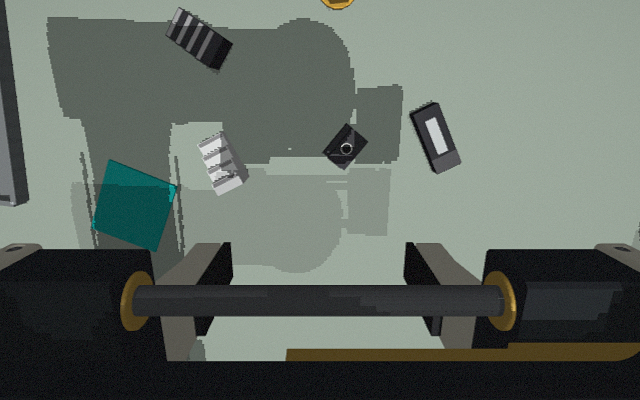

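View pics/wB.png

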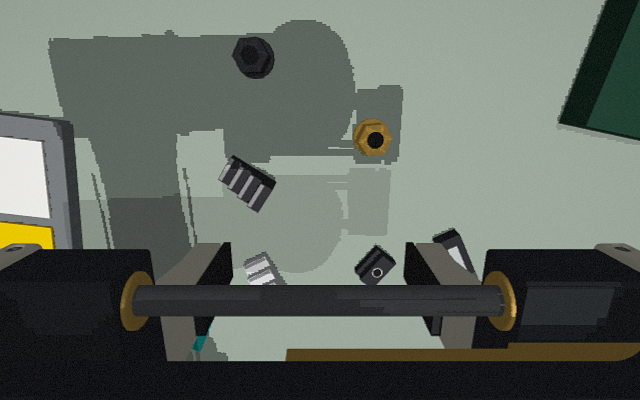

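```bash
python3 - <<'E'
import cv2,numpy as np
A=cv2.imread("pics/wA.png");B=cv2.imread("pics/wB.png")
def cr(im,x,y): 
    c=cv2.resize(im[y:y+75,x:x+100],None,fx=4,fy=4,interpolation=cv2.INTER_CUBIC)
    c=cv2.convertScaleAbs(c,alpha=1.8,beta=10)
    for k in range(0,100,10):
        cv2.line(c,(k*4,0),(k*4,6 if k%50 else 14),(0,0,255),1)
    for k in range(0,75,10): cv2.line(c,(0,k*4),(6 if k%50 else 14,k*4),(0,0,255),1)
    return c
o=np.vstack([np.hstack([cr(A,385,95),cr(A,295,110)]),np.hstack([cr(B,200,145),cr(B,205,20)])])
cv2.imwrite("pics/z.png",o)
E
```

```text
(no output)
```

View pics/z.png

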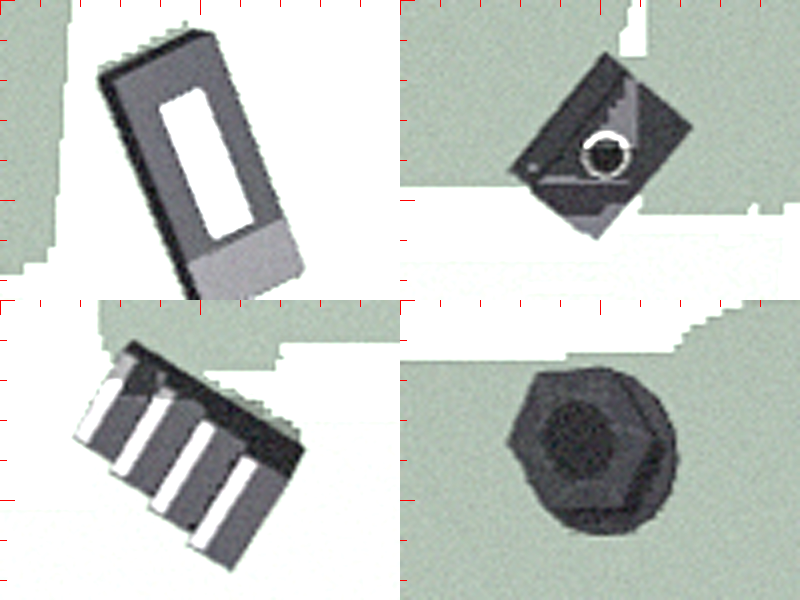

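```bash
cat > seg.py <<'E'
import pickle
from h import *
from plant import bot
V=pickle.load(open("V.pkl","rb"))
def seg(n,x,y,w,hh):
    im=V[n][1].astype(int)
    sub=im[y:y+hh,x:x+w]; sub=cv2.GaussianBlur(sub.astype(np.uint8),(3,3),0).astype(int)
    g=sub.mean(2); tint=sub[...,1]-sub[...,0]
    m=((g<62)|((tint<5))).astype(np.uint8)
    m=cv2.morphologyEx(m,cv2.MORPH_OPEN,np.ones((3,3)))
    m=cv2.morphologyEx(m,cv2.MORPH_CLOSE,np.ones((3,3)))
    cs,_=cv2.findContours(m,cv2.RETR_EXTERNAL,cv2.CHAIN_APPROX_NONE)
    c=max(cs,key=cv2.contourArea).reshape(-1,2)+[x,y]
    return c,g,tint
E
python3 - <<'E'
from seg import *
out=[]
for k,n,b,z in [("strap","A",(395,88,80,95),9),("tn","A",(310,112,70,65),6),("step","B",(205,145,85,75),0),("fl","B",(220,25,65,62),5)]:
    c,g,t=seg(n,*b)
    cw=camT(bot,"wrist",V[n][0])
    ap=cv2.approxPolyDP(c.reshape(-1,1,2).astype(np.int32),3,True).reshape(-1,2)
    P=cast(cw,c,z)[:,:2].astype(np.float32)
    r=cv2.minAreaRect(P); print(k,r, "area",cv2.contourArea(P),np.percentile(g,[5,30,60]),np.percentile(t,[10,40,60]));print(ap.tolist())
    im=np.ascontiguousarray(V[n][1][:,:,::-1]); im=cv2.convertScaleAbs(im,alpha=1.8)
    cr=cv2.resize(im[b[1]:b[1]+b[3],b[0]:b[0]+b[2]],None,fx=4,fy=4)
    cv2.polylines(cr,[((ap-[b[0],b[1]])*4+2).astype(np.int32)],True,(0,0,255),1)
    cr=cv2.copyMakeBorder(cr,0,max(0,380-cr.shape[0]),0,400-cr.shape[1],cv2.BORDER_CONSTANT)[:380]
    out.append(cr[:290] if k!="strap" else cr[:380])
cv2.imwrite("pics/seg.png",np.vstack([np.hstack([out[0][:300],out[1][:300] if len(out[1])>=300 else cv2.copyMakeBorder(out[1],0,10,0,0,cv2.BORDER_CONSTANT)]),np.hstack(out[2:])]))
cw=camT(bot,"wrist",V["A"][0])
E
```

```text
strap ((468.4150085449219, -335.51776123046875), (74.03460693359375, 32.018959045410156), 26.407451629638672) area 2191.93149766 [ 54. 133. 160.] [ 0. 12. 13.]
[[430, 103], [411, 112], [410, 117], [431, 169], [440, 172], [460, 160], [438, 104]]
tn ((458.8446350097656, -238.9193115234375), (31.987340927124023, 41.78165054321289), 50.61944580078125) area 1235.2801867101807 [30.6667 96.     97.3333] [0. 8. 9.]
[[347, 124], [323, 150], [340, 167], [345, 167], [366, 144]]
step ((560.5479125976562, -88.11268615722656), (58.540870666503906, 44.390926361083984), 56.354156494140625) area 2161.308628151426 [ 36.6667  98.3333 141.    ] [ 0.  9. 10.]
[[231, 156], [219, 179], [249, 207], [259, 210], [274, 180]]
fl ((692.6157836914062, -105.1787109375), (42.39585494995117, 38.469364166259766), 89.9571762084961) area 1242.5706794878934 [23.3333 41.9    96.6667] [0. 7. 8.]
[[239, 38], [232, 54], [239, 69], [252, 78], [268, 74], [274, 60], [269, 44], [258, 37]]
```

View pics/seg.png

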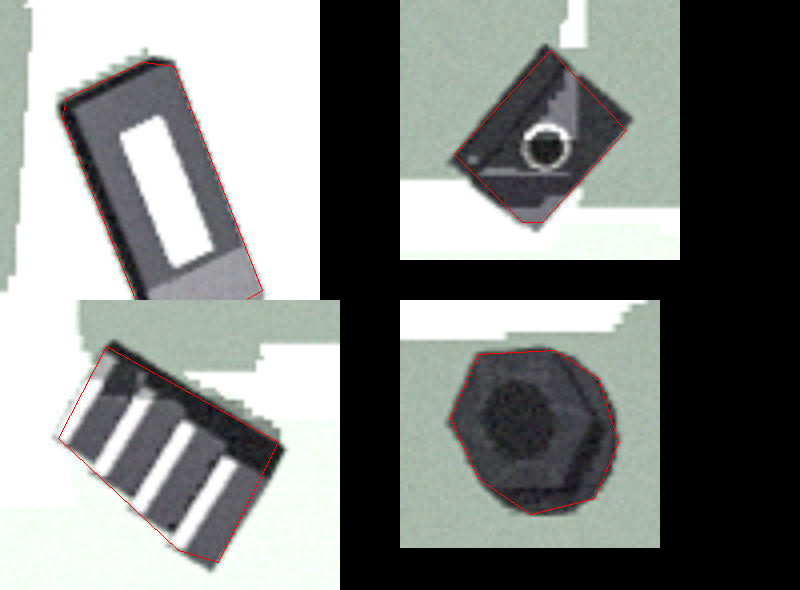

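```bash
python3 - <<'E'
from seg import *
def L(P,Q): d=Q-P; return np.hypot(*d[:2]),np.degrees(np.arctan2(d[1],d[0]))
A=camT(bot,"wrist",V["A"][0]);B=camT(bot,"wrist",V["B"][0])
p=cast(A,[(439,104),(460.5,160)],18); print("strap R edge",p,L(*p))
p=cast(A,[(410.5,114.5),(431,170.5)],0); print("strap L bottom edge",p,L(*p))
sl=cast(A,[(425,121.2),(435.2,117),(448.4,150.2),(439,155.2)],18); print("slot",sl.mean(0),L(sl[0],sl[3]),L(sl[1],sl[2]))
t=cast(A,(346.3,148.7),22); print("tn hole",t)
q=cast(A,[(346.5,123.5),(322.5,151.5),(368,142)],3); print("tn",L(q[0],q[1]),L(q[0],q[2]), (q[1]+q[2])/2)
p=cast(B,[(232,154.5),(275.5,183)],0); print("step far bottom",p,L(*p))
p36=cast(B,[(271.5,190),(258.5,212)],36); print("step top end",p36,L(*p36))
f=cast(B,(250.5,54.5),30); print("fl",f)
v=cast(B,[(239.3,38.3),(232.3,55.3),(242,70),(260,71.8),(269.3,56.3),(258.8,41.3)],30)
print("hexv",v.mean(0),[ (round(L(v[i],v[(i+1)%6])[0],1),round(L(v[i],v[(i+1)%6])[1],1)) for i in range(6)])
# pads
top=cv2.imread("pics/top0.png");ct=camT(bot,"top")
cT=camT(bot,"wrist",V["T"][0])
for src,im,cw,box in [("top",top,ct,(235,155,80,85)),("T",np.ascontiguousarray(V["T"][1][:,:,::-1]),cT,(228,0,205,185))]:
    x,y,w,h=box; hsv=cv2.cvtColor(im[y:y+h,x:x+w],cv2.COLOR_BGR2HSV); H,S,Vv=[hsv[...,i].astype(int) for i in range(3)]
    ms={"blue":(abs(H-112)<14)&(S>120),"yellow":(abs(H-25)<9)&(S>120),"red":((H<8)|(H>172))&(S>120),"white":(S<28)&(Vv>(195 if src=="T" else 190))}
    for k,m in ms.items():
        m=cv2.morphologyEx(m.astype(np.uint8),cv2.MORPH_OPEN,np.ones((3,3)))
        cs,_=cv2.findContours(m,cv2.RETR_EXTERNAL,cv2.CHAIN_APPROX_NONE);c=max(cs,key=cv2.contourArea).reshape(-1,2)+[x,y]
        r=cv2.minAreaRect(cast(cw,c,8)[:,:2].astype(np.float32)); print(src,k,np.round(r[0],1),np.round(r[1],1),round(r[2],1))
E
```

```text
strap R edge [[ 503.9872 -332.7238   18.    ]
 [ 446.7192 -361.5653   18.    ]] (np.float64(64.12067206763106), np.float64(-153.26909867410996))
strap L bottom edge [[ 492.7801 -309.3801    0.    ]
 [ 431.5772 -337.3719    0.    ]] (np.float64(67.300337326819), np.float64(-155.42254096933507))
slot [ 471.7701 -333.9839   18.    ] (np.float64(39.49845457944404), np.float64(-152.7723377060876)) (np.float64(38.203091510398885), np.float64(-152.97106941126503))
tn hole [[ 459.2276 -239.4719   22.    ]]
tn (np.float64(39.538623569425546), np.float64(139.5953311133565)) (np.float64(31.013959959084122), np.float64(-129.45608860325532)) [ 458.5939 -239.7663    3.    ]
step far bottom [[ 593.5922  -75.3138    0.    ]
 [ 560.9638 -122.4439    0.    ]] (np.float64(57.32232700169187), np.float64(-124.69503985630901))
step top end [[ 562.4092 -122.5828   36.    ]
 [ 538.3359 -107.8592   36.    ]] (np.float64(28.21895346488013), np.float64(148.54931603308972))
fl [[ 692.9909 -107.2965   30.    ]]
hexv [ 692.0073 -107.0506   30.    ] [(np.float64(16.5), np.float64(152.6)), (np.float64(15.4), np.float64(-147.4)), (np.float64(17.2), np.float64(-95.4)), (np.float64(16.7), np.float64(-34.6)), (np.float64(15.9), np.float64(35.5)), (np.float64(18.2), np.float64(81.9))]
top blue [578.8 263.3] [79.  87.4] 82.9
top yellow [468.4 186.6] [79.7 89.4] 83.0
top red [479.9 275.9] [79.2 88.4] 83.1
top white [567.8 174.5] [76.7 88. ] 83.0
T blue [581.1 260.6] [78.4 88.1] 82.8
T yellow [470.8 183.8] [78.5 88.1] 82.9
T red [482.  273.1] [78.3 88.1] 82.8
T white [576.7 170.3] [78.3 74.4] 82.9
```

```bash
cat > pp.py <<'E'
from h import *
from plant import bot
PAD={"blue":(581,260.7),"red":(482,273.1),"yellow":(470.8,183.9),"white":(570,171.5)}
def best(p,yaws):
    o=[]
    for y in yaws:
        for k in (-1,0,1):
            yy=y+k*np.pi
            j=bot.solve_ik([*p],quat(yy))
            if j is not None: o.append((abs(j[5]),yy))
    return min(o)[1]
def pick(xy,jaw,tip,opening,clr=70):
    yaw=best([*xy,clr],[np.radians(jaw)+np.pi/2])
    bot.move_gripper(opening)
    bot.move_ptp([*xy,clr+50],quat(yaw))
    bot.line_to([*xy,tip+15],200); bot.line_to([*xy,tip],60)
    bot.move_gripper(0,45); bot.pause(.1)
    s=bot.read_state(); print("grip",s["width"],s["contact_force"],s["tcp_pos"],s["t"])
    bot.line_to([*xy,130],150)
    s=bot.read_state(); print("lift",s["width"],s["contact_force"])
    return yaw
def place(pad,yaw,tip,opening,obs=False):
    xy=PAD[pad]
    bot.move_ptp([*xy,130],quat(yaw)); 
    print("w",bot.read_state()["width"])
    bot.line_to([*xy,tip+8+12],150); bot.line_to([*xy,tip+8+0.7],40); bot.pause(.1)
    print("down",bot.read_state()["contact_force"])
    bot.move_gripper(opening); bot.pause(.1)
    bot.line_to([*xy,130],180)
    s=bot.read_state(); print("t",s["t"],s["width"])
E
python3 - <<'E'
from pp import *
y=pick((469,-334.5),116.5,4,52)
place("blue",y-np.radians(26.5+7.1),4,48)
E
```

```text
grip 27.580954334484666 [-0.1925  1.9007  2.1113] [ 469.0365 -334.4489    4.1474] 9.2333
lift 27.494552993611812 [-0.0542  0.0113 -2.7924]
w 27.779815198696046
down [-0.3292  0.4273 -2.6804]
t 15.2917 47.77607626308513
```

```bash
python3 - <<'E'
from pp import *
import json
y=pick((459,-239.6),140,4,62)
place("red",y+np.radians(32.9),4,56)
bot.move_ptp([440,225,300],quat(0)); bot.pause(.1)
s=bot.read_state(); im=bot.camera("wrist"); cv2.imwrite("pics/c1.png",im[:,:,::-1])
import pickle; pickle.dump((s,im),open("c1.pkl","wb")); print(s["t"])
E
```

```text
grip 39.35790830351874 [-0.9998  1.7672  3.1629] [ 458.9888 -239.5831    4.15  ] 19.3333
lift 39.69828261390104 [-0.4318 -0.2791 -2.2453]
w 39.63490934919395
down [-1.1309 -0.7512 -2.072 ]
t 25.025 55.79804590056971
26.625
```

View pics/c1.png

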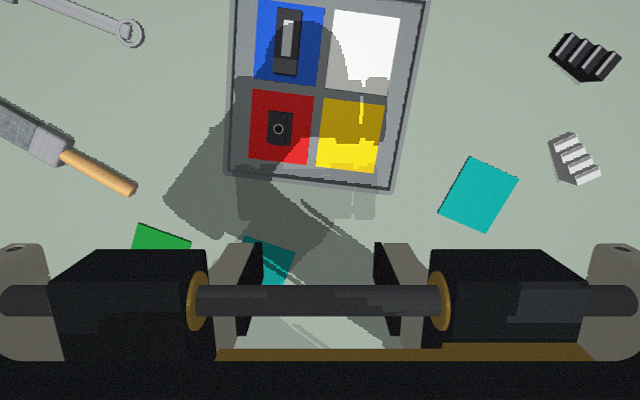

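The strap is on blue at about (287,42) and the T-nut on red at about (279,128), both centred and upright. Now the step block and flange nut.

```bash
python3 - <<'E'
from pp import *
y=pick((565,-91),146.5,6,56)
place("yellow",y+np.radians(82.9-56.5),6,48)
y=pick((692.5,-107.2),118.8,9,54)
d=-7.1-118.8+180 # to 172.9
yw=best([*PAD["white"],130],[np.radians(-7.1)+np.pi/2])
place("white",yw,9,46)
bot.move_ptp([440,225,300],quat(0)); bot.pause(.1)
s=bot.read_state(); im=bot.camera("wrist"); cv2.imwrite("pics/c2.png",im[:,:,::-1])
im2=bot.camera("top"); cv2.imwrite("pics/c2t.png",im2[:,:,::-1])
import pickle; pickle.dump((s,im),open("c2.pkl","wb")); print(s["t"])
E
```

```text
grip 29.498304184958805 [-0.6711 -0.4571  2.0228] [565.0122 -91.0035   6.1099] 30.0167
lift 29.92136553422389 [ 0.5016  0.1148 -2.9858]
w 29.383687952601818
down [-0.1586 -0.1043 -2.6808]
t 34.95 47.975522482983635
grip 30.007149041831813 [-0.8379  0.5332  2.3304] [ 692.5705 -107.1593    9.1886] 38.3667
lift 29.68162848280785 [ 0.5929 -0.5569 -1.9679]
w 29.80842601556971
down [ 0.473  -0.0909 -1.6463]
t 43.275 45.96737512778746
44.675
```

View pics/c2.png

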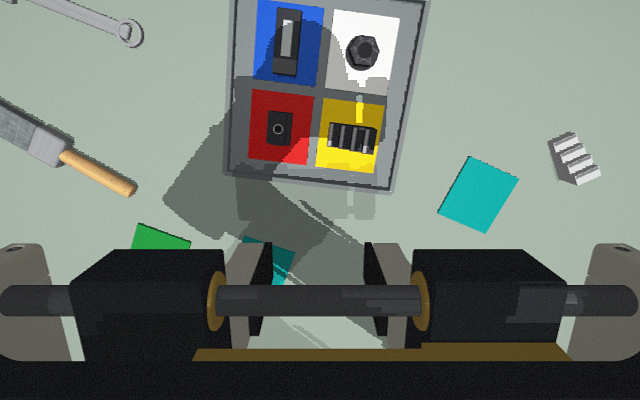

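View pics/c2t.png

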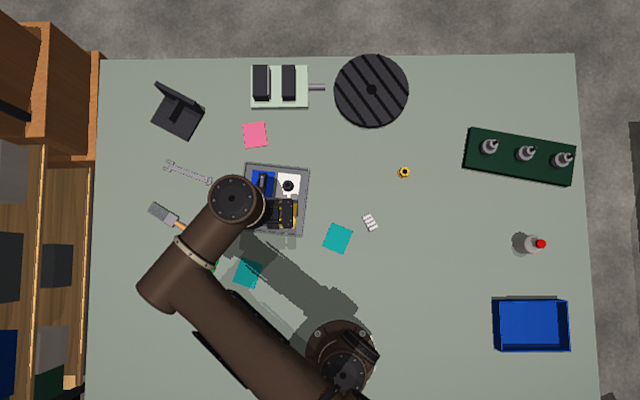

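```bash
python3 - <<'E'
from pp import *
bot.move_ptp([490,200,290],quat(0)); bot.pause(.15)
s=bot.read_state(); im=bot.camera("wrist")
cw=camT(bot,"wrist",s)
uv=proj(cw,[[*PAD[k],8] for k in PAD]); print(dict(zip(PAD,uv.round(1).tolist())))
o=uv.mean(0).astype(int)-[75,75]; o=np.maximum(o,0); print(o)
c=cv2.convertScaleAbs(np.ascontiguousarray(im[o[1]:o[1]+150,o[0]:o[0]+200,::-1]),alpha=1.5)
cv2.imwrite("pics/c3.png",cv2.resize(c,None,fx=4,fy=4,interpolation=cv2.INTER_CUBIC))
import pickle; pickle.dump((s,im),open("c3.pkl","wb")); print(s["t"])
bot.move_ptp([560,-150,300],quat(0)); bot.pause(.1)
im=bot.camera("top"); cv2.imwrite("pics/c3t.png",cv2.resize(im[130:250,225:425,::-1],None,fx=4,fy=4,interpolation=cv2.INTER_CUBIC)); cv2.imwrite("pics/c3full.png",im[:,:,::-1])
s=bot.read_state(); print(s["t"])
E
```

```text
{'blue': [267.7, 87.5], 'red': [261.5, 167.3], 'yellow': [329.7, 175.7], 'white': [340.5, 96.9]}
[224  56]
45.2667
46.8083
```

View pics/c3.png

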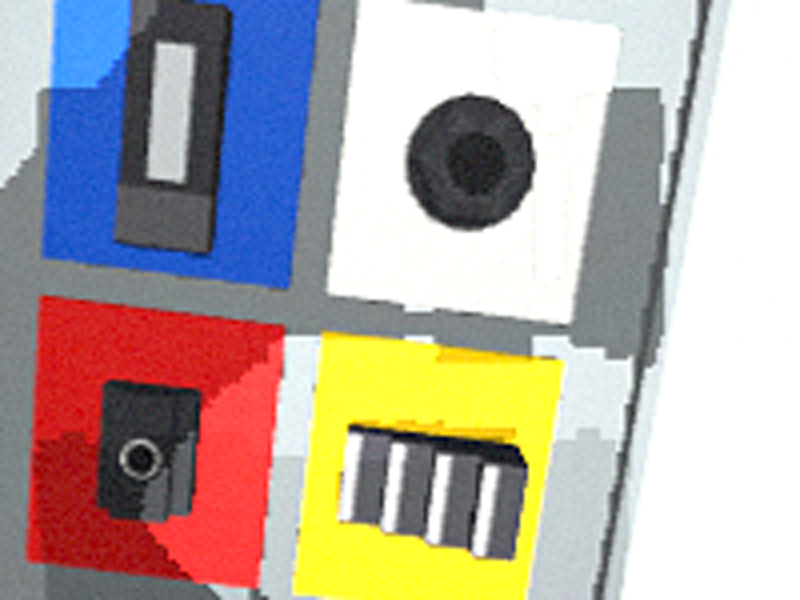

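View pics/c3t.png

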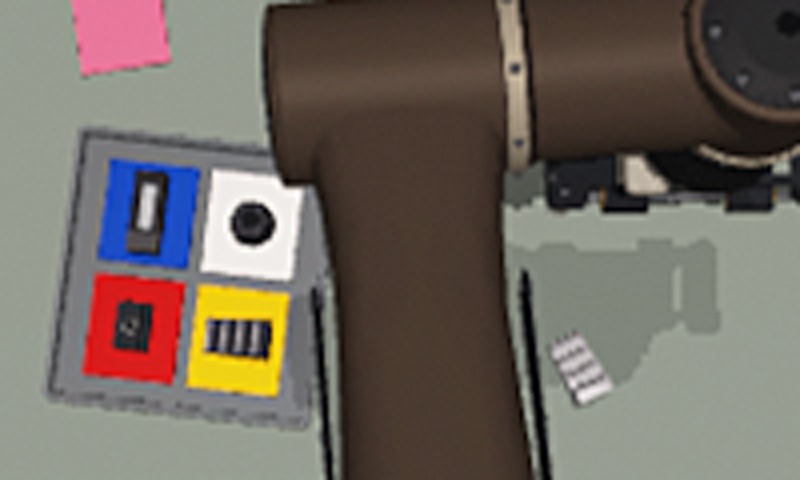

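```bash
python3 - <<'E'
from pp import *
import pickle
s,im=pickle.load(open("c3.pkl","rb")); cw=camT(bot,"wrist",s)
w=lambda x,y:(224+x/4-.4,56+y/4-.4)
print("tn",cast(cw,w(141,459),30)[0,:2]-PAD["red"])
print("fl",cast(cw,w(476,160),38)[0,:2]-PAD["white"])
far=cast(cw,[w(352,426),w(527,452)],8)
near=cast(cw,[w(475,553),w(516,559)],44)
print("step far",np.linalg.norm(far[0]-far[1]),far[:,:2], "topnear",near[:,:2])
c=cast(cw,[w(352,426)],8)[0,:2]
ex=np.array([np.cos(np.radians(-97.1)),np.sin(np.radians(-97.1))]) # along right in image
ey=np.array([-np.cos(np.radians(-7.1)),-np.sin(np.radians(-7.1))])
print("step centre off",far.mean(0)[:2]+15*ey-PAD["yellow"])
slot=cast(cw,[w(153,42),w(196,42),w(184,184),w(147,180)],26).mean(0); print("slot",slot[:2]-PAD["blue"])
cv2.imwrite("pics/d.png",cv2.imread("pics/top0.png")-0)
# bystanders before/after in top
for f in ("top0","c2t"):
    t=cv2.imread(f"pics/{f}.png")
    h=cv2.cvtColor(t[155:190,390:420],cv2.COLOR_BGR2HSV); m=((abs(h[...,0].astype(int)-22)<10)&(h[...,1]>110)); yx=np.argwhere(m).mean(0); 
    a=cv2.cvtColor(t[208:238,357:384],cv2.COLOR_BGR2GRAY)>165; print(f,"brass",yx,"alu",np.argwhere(a).mean(0),a.sum())
E
```

```text
tn [ 0.6019 -0.1933]
fl [ 1.3819 -0.484 ]
step far 57.84512187824164 [[488.8554 207.5712]
 [480.2069 150.3763]] topnear [[456.0538 169.3965]
 [454.1239 156.7482]]
step centre off [-1.1538 -3.0722]
slot [ 3.6194 -0.8236]
top0 brass [17.4362 13.117 ] alu [13.4953 13.0654] 107
c2t brass [17.4362 13.117 ] alu [13.6667 13.0317] 126
```

All four parts are within about 4 mm of their pad centres, and the look-alikes haven't moved. The arm is clear, so I'm handing in.

```bash
python3 - <<'E'
from plant import bot
print(bot.read_state()["t"]); print(bot.close_job())
E
```

```text
46.8083
the job is handed in; nothing more can be done
None
```

All four black parts are on their pads, right way up and released: strap clamp on blue, step block on yellow, T-slot nut on red and flange nut on white. I handed the job in at 46.8 s with the arm clear; no verdict was reported.

- **Placement:** the last wrist view put the parts about 0.6 mm (T-nut), 1.5 mm (flange nut) and 3 mm (step block) from their pad centres. For the strap I could only measure the slot, 3.7 mm off; about 2–4 mm of that may be the slot not being at the bar's centre.
- **Look-alikes:** the brass nut and aluminium block showed no measurable shift in the top view.
- **Disagreements:** the top and wrist cameras differed by 2–3 mm on the pad centres. I used the wrist values, because the pad sizes came out right in that view. The white pad was cut short there, so I worked out its centre from the known pad spacing.

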